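# Uncouple the trolley drawbar for a tow-ball wear check

## Task

First lay the brass horseshoe ball gauge flat on the cart top midway between the tow-ball mount and the orange bolt jig, its open mouth pointing straight at the ball, and let go of it, so that the inspector has it at hand. Then take hold of the latch grip on top of the coupler, pull it sideways against its spring to free the ball, and keeping it pulled lift the drawbar by that grip until the whole coupler, latch leg included, hangs about 50 mm clear above the top of the ball. Finish while still holding the drawbar up there by the latch grip, keeping still; leave the loose track bolts and the black nut where they are.

Things in the scene. Friction and masses are not known exactly. Their poses are not given: they have to be found in the camera images.
- hitch: Fixed steel bed of the tow hitch, 425 x 110 x 10 mm. Origin on the cart top straight below the tow ball; x runs along the drawbar from the ball to its hinge pin (at x = 300 mm, 100 mm up), y points sideways, the way the latch is pulled (roughly the robot's left). Bed from x = -70 to 355 mm; the ball's mount block is 64 x 64 mm. The jig stands on the -y side.
- ball_center (a point): Centre of the 50 mm steel tow ball, 86 mm above the cart top (ball's top at 111 mm), hidden inside the coupler while coupled.
- drawbar (a joint): Angle of the drawbar about its hinge pin, rad: 0 = level, on the ball; grows as the coupler end is lifted; stop at 0.75. It falls back if let go; lifting it at the latch grip takes 6 to 12 N.
- coupler (a point): Centre of the top of the coupler: a grey cup, 66 mm across, over the ball at the end of the drawbar (grey square tube, 40 x 36 mm), 119 mm up when coupled. Lifted to angle a it rises by about 300 mm x sin a. The lowest part of coupler and latch is 55 mm below the ball's top when coupled, so 50 mm of clear air over the ball takes about 0.36 rad.
- latch (a joint): Travel of the latch slide, m: 0 = sprung shut, grows as its grip is pulled along the hitch's +y, stop at 0.016. The spring pulls back with 4 N at 0, 10 N at 0.016, and snaps it shut when let go. Its tooth holds the ball until the travel exceeds 0.010: before that the drawbar cannot be lifted. The latch rides on the coupler.
- latch_grip (a point): Middle of the latch's upright round black rubber hand grip on the coupler, 165 mm up, 12 mm to the +y side of the ball's axis when shut: 18 mm thick, free from 132 to 190 mm up, with a cap 28 mm across on top (ends at 198 mm). All else there is below 136 mm: a spring rod reaches 68 mm to -y, a leg hangs 46 mm to +y of the axis. Axes as the hitch, tilting with the drawbar.
- gauge_mid (a point): Centre, half-way up, of the loose brass ball gauge: a flat horseshoe 125 mm long, 76 wide, 10 thick, 0.34 kg, lying flat on the far side of the hitch from the jig. x points to its open mouth. Along x: handle, 24 mm wide, from -62 to -3 mm; cross piece 76 wide to +17; two prongs, 52 apart, to +62. It balances near this point; grip the handle at about -27 mm.
- gauge_mouth (a point): Point in the gauge's mouth, between the prongs, 45 mm ahead of gauge_mid along its x axis.
- jig: Fixed bolt measuring jig: orange-painted steel plate, 150 x 90 x 10 mm, with two V blocks, an end stop 62 mm high and a rule on its side; a track bolt lies in the V blocks (top at 63 mm). Origin at the centre of its underside, on the cart top, about 340 mm from the ball; x along the bolt.
- bolt_a_mid (a point): Bystander, leave alone: middle of a rusty track bolt standing on its hexagon head (45 mm across), shank 24 mm, 121 mm high, beside the drawbar.
- bolt_b_mid (a point): Bystander, leave alone: middle of a second such track bolt, standing on its head near the first.
- bolt_c_mid (a point): Bystander, leave alone: a third such track bolt, lying in the jig's V blocks, its axis 40 mm up.
- nut_mid (a point): Bystander, leave alone: middle of a chunky black hexagon nut, 46 mm across flats, 24 mm high, lying flat.
Not all that is in view belongs to the job. Leave any pink look-alike of the part that bears gauge_mid alone.

How it is judged:
By the outcome, as a careful person would: the job done as asked, in the order asked, and still so for the second after the job is handed in, while the arm keeps its last pose, push and grip.
It also fails if it takes over 61 s, if anything falls off the work surface, if the arm or the gripper's body presses on something with over 40 N, if the wrist force passes 120 N, or if a joint passes its speed limit or range.

## Robot

A 7-joint arm with a two-finger parallel gripper is mounted at the origin on the work surface. World frame = base frame: x ahead of the robot, y to its left, z up, the work surface at z = 0. Lengths are in m, angles in rad, forces in N, time in s.
With the tool pointing down it reaches from about 0.4 to 0.9 m from the base axis. Payload 5.5 kg.
Tool frame: the origin (TCP) lies midway between the tips of the shut fingers; the grasp point (between the pads) lies 19 mm behind it (manip.grip_depth is the distance from the TCP to the grasp point, in m); z points along the fingers, y is the line along which they close (so a half turn about z gives the same grasp; the last joint's range is limited). The gripper opens to 92 mm and grips with 3 to 60 N. Pads are 19 mm wide; open, the fingers measure 130 mm over their backs; the gripper's body (75 mm by 190 mm) begins 47 mm behind the grasp point.
Start: joints at [1.602, 0.501, -0.427, 1.55, 0.221, 1.138, -0.21], TCP at [0.149, -0.633, 0.188] pointing down, gripper open.
Joint ranges: [-2.88, 2.88], [-0.31, 2.03], [-1.54, 1.56], [0.2, 2.42], [-1.41, 4.55], [0.19, 2.02], [-2.57, 2.57]. Speed limits (rad/s): [2.57, 2.57, 3.14, 3.14, 3.14, 3.14, 3.14].

## Interface

Orientations are given as a unit quaternion [x, y, z, w].
In Python, from bench import manip, effector, viewer gives the robot as it stands. Calls block until the motion is done:
- manip.move_pose(position, orientation): joint-space move of the TCP to a pose.
- manip.servo_line(position, ori=None, vel=0.15): straight line of the TCP; ori=None keeps the orientation; vel is the mean speed in m/s.
- manip.movej(angles): joint-space move.
- effector.open_jaws() and effector.close(f_grip=None): open the fingers fully, or close them until they stop; f_grip is the grip in N (None keeps the last).
- manip.sleep(seconds).
- manip.solve_ik(position, orientation): joint angles nearest the present ones, or None.
- viewer.get_image(name): name is "scene" or "top" or "wrist"; returns the picture (400x640x3 uint8, red, green, blue); there is no depth.
- viewer.get_calibration(name): a dict with "vfov" (degrees; the focal length in pixels is half the picture's height over the tangent of half this angle, whatever the lens; pixels are square), "cx", "cy" (the principal point, pixels), "eye" and "attitude" of the camera in the world. Camera axes: x right, y down, z forward; pixel columns grow to the right and rows downward; lengths in m; the calibration is good to about 2 mm. A picture is of the moment at which its call begins: read the wrist's pose just before it. get_calibration takes no time and is no camera call; for the wrist camera it gives the pose at the moment of the call.
A pose or a line that the arm cannot do raises manip.PlanningError and nothing moves.
- manip.hand_in(): hands the job in; it is judged then, once.
Readings, each from a call of its own:
- manip.current_clock(): time.
- manip.current_q(): joint angles.
- manip.current_joint_velocities(): joint speeds.
- manip.current_tau(): joint torques, N m.
- manip.current_tool_pos(): TCP position.
- manip.current_tcp_rot(): TCP orientation.
- manip.current_force(): force on the tool from outside, world axes, zero at the start.
- manip.current_wrist_torque(): the same for the moment, N m.
- manip.current_finger_gap(): finger opening in m.
- manip.current_gripper_force(): force on a finger pad.
Only numpy, scipy, OpenCV 4.12 (cv2) and the standard library are available. Lean on these libraries where they do the work, as an engineer would, in place of code of your own. Each camera call takes 0.05 s, during which the arm holds its last target. There are 200 camera calls.

## Working session

There is one attempt and no reset: what is moved stays moved. The work goes in short steps, each a Python script; the robot and the scene stay as the last script left them, time stands still between calls to the robot, and variables do not carry over. Pictures are saved under pics/ and viewed, at most 10 in all, crops included, and the job is handed in when it is done.

```bash
ls; mkdir -p pics; python3 - <<'E'
from bench import manip, effector, viewer
import cv2
for n in ("top","scene"):
    im=viewer.get_image(n); cv2.imwrite(f"pics/{n}0.png",im[:,:,::-1]); print(n,viewer.get_calibration(n))
print(manip.current_clock(), manip.current_tcp_rot())
E
```

```text
pics
top {'vfov': 50.4607803823065, 'cx': 326.5517917727643, 'cy': 194.8323193420781, 'eye': array([0.34037907, 0.0988016 , 1.18530694]), 'attitude': array([-0.66882779,  0.73586001, -0.07776653,  0.07163656])}
scene {'vfov': 45.465332128031676, 'cx': 320.39554251293146, 'cy': 202.8126405167459, 'eye': array([1.47076464, 0.3533003 , 1.21518424]), 'attitude': array([ 0.55562401,  0.75788121, -0.27205865, -0.20707998])}
0.1 [ 9.93286307e-01  1.15678714e-01 -7.04973594e-05 -8.62138261e-04]
```

View pics/top0.png

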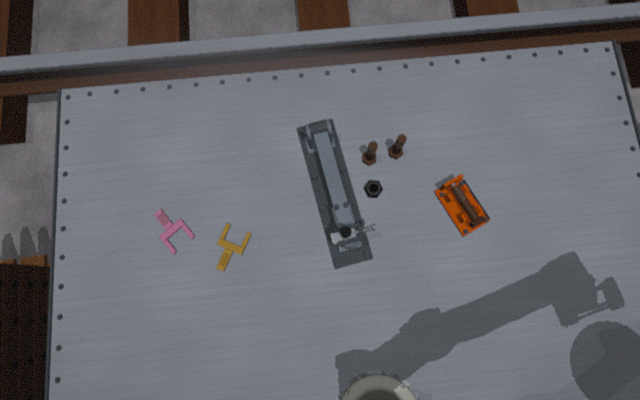

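View pics/scene0.png

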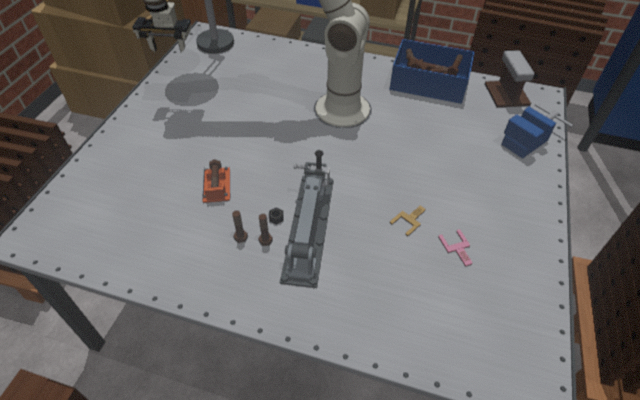

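Top view: brass gauge at about (233,247), which fits the description. The pink look-alike at (174,230) is to be left alone. Hitch runs from (318,122) to (352,265), the latch grip is near (345,231) and the jig near (462,205). Next, an enlarged crop.

```bash
cat > h.py <<'E'
import numpy as np, cv2
from scipy.spatial.transform import Rotation as R
from bench import manip, effector, viewer
def ray(uv,c):
    f=200/np.tan(np.radians(c['vfov'])/2)
    d=np.array([(uv[0]-c['cx'])/f,(uv[1]-c['cy'])/f,1.])
    return R.from_quat(c['attitude']).apply(d)
def at(uv,z,c):
    d=ray(uv,c); return c['eye']+d*(z-c['eye'][2])/d[2]
def px(p,c):
    f=200/np.tan(np.radians(c['vfov'])/2)
    q=R.from_quat(c['attitude']).inv().apply(np.asarray(p)-c['eye']); return np.array([c['cx']+f*q[0]/q[2],c['cy']+f*q[1]/q[2]])
def down(yaw):  # tool z down, tool x at heading yaw
    return (R.from_euler('z',yaw)*R.from_euler('x',np.pi)).as_quat()
E
python3 - <<'E'
import cv2
im=cv2.imread('pics/top0.png')[110:275,205:495]
cv2.imwrite('pics/c1.png',cv2.resize(im,None,fx=2.75,fy=2.75,interpolation=cv2.INTER_CUBIC))
E
```

```text
(no output)
```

View pics/c1.png

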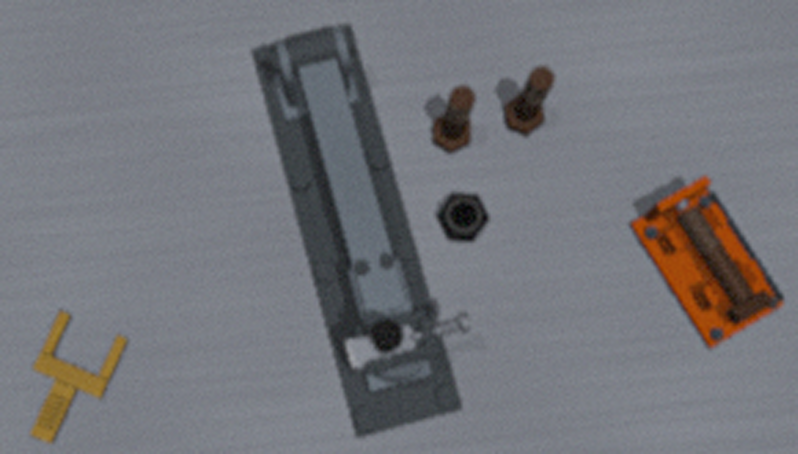

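Brass gauge: handle end at crop (44,438), prong tips at (65,313) and (124,338). Bed corners: (253,50), (350,25), (460,408), (357,437). Latch cap: (386,335). Jig corners: (632,225), (711,348), (783,302).

```bash
python3 - <<'E'
from h import *
np.set_printoptions(precision=4,suppress=True)
c=viewer.get_calibration('top')
P=lambda u,v,z: at((205+(u+.5)/2.75-.5,110+(v+.5)/2.75-.5),z,c)
fl,fr,nr,nl=[P(*q,.01) for q in((253,50),(350,25),(460,408),(357,437))]
print("bed",np.linalg.norm(fl-nl),np.linalg.norm(fr-nr),np.linalg.norm(fl-fr),np.linalg.norm(nl-nr))
hx=((fl+fr)-(nl+nr))/2; hx/=np.linalg.norm(hx); yaw=np.arctan2(hx[1],hx[0])
ctr=(fl+fr+nl+nr)/4; o=ctr-hx*.1425; hy=np.array([-hx[1],hx[0],0]); print("hitch",o,yaw,hx,hy)
g=P(386,335,.198); print("cap",g, "expected",o+hy*.012, "local",(g-o)@hx,(g-o)@hy)
a,b,d=[P(*q,.01) for q in((632,225),(711,348),(783,302))]
print("jig",(a+d)/2,np.linalg.norm(a-b),np.linalg.norm(b-d),np.linalg.norm((a+d)[:2]/2-o[:2]))
h,t1,t2=[P(*q,.01) for q in((44,438),(65,313),(124,338))]
gx=(t1+t2)/2-h; print("gauge len",np.linalg.norm(gx),np.linalg.norm(t1-t2)," yaw",np.arctan2(gx[1],gx[0]),"mid",(h+(t1+t2)/2)/2)
gx/=np.linalg.norm(gx); print('grip',(h+(t1+t2)/2)/2-.027*gx)
print("nut",P(463,216,.024),"bolts",P(460,98,.121),P(540,78,.121))
E
```

```text
bed 0.42130150758818097 0.42092302276153176 0.10730100735613143 0.1067704106101467
hitch [0.4615 0.0331 0.01  ] 0.16655182915886416 [0.9862 0.1658 0.    ] [-0.1658  0.9862  0.    ]
cap [0.4606 0.0453 0.198 ] expected [0.4595 0.0449 0.01  ] local 0.0011317517761642055 0.012193976458578148
jig [ 0.5256 -0.2997  0.01  ] 0.14649243111541965 0.08956647277659596 0.3389313929911188
gauge len 0.1211549319073821 0.06602282214189138  yaw -0.47771181551260317 mid [0.4674 0.356  0.01  ]
grip [0.4435 0.3685 0.01  ]
nut [ 0.5956 -0.0551  0.024 ] bolts [ 0.6896 -0.053   0.121 ] [ 0.7023 -0.1318  0.121 ]
```

```bash
cat >> h.py <<'E'
O=np.array([.4615,.0331,0]); YAW=.1666; HX=np.array([np.cos(YAW),np.sin(YAW),0]); HY=np.array([-HX[1],HX[0],0]); UZ=np.array([0,0,1.])
JIG=np.array([.5256,-.2997,0]); MID=(O+JIG)/2
GX=(O-MID)/np.linalg.norm(O-MID); PY=np.arctan2(GX[1],GX[0])   # placed gauge
def grip_pose(a,t,q0,dz=0.,y0=.012,h=.165):
    """TCP pose holding latch grip at drawbar angle a, latch travel t; q0 = tool quat at a=0"""
    r=R.from_rotvec(a*HY); H=O+.3*HX+.1*UZ
    q=r*R.from_quat(q0); p=H+r.apply(-.3*HX+(h-.1)*UZ+(y0+t)*HY)
    return p+q.apply([0,0,manip.grip_depth-dz]), q.as_quat()
E
python3 - <<'E'
from h import *
np.set_printoptions(precision=3,suppress=True)
gp=np.array([.4435,.3685,0]); pp=MID-.027*GX
print(MID,PY,pp,manip.grip_depth)
for f in(0,np.pi):
    print('flip',f)
    for n,p,y in(('pick',gp,-.478),('place',pp,PY)):
        for z in(.3,.003): print(n,z,manip.solve_ik(p+UZ*z,down(y+f)))
    q0=down(YAW+f)
    for a in(0,.1,.2,.3,.37): 
        p,q=grip_pose(a,.014,q0); print('lift',a,p,manip.solve_ik(p,q))
        print('  notilt',manip.solve_ik(p,q0))
E
```

```text
[ 0.494 -0.133  0.   ] 1.761074363181538 [ 0.499 -0.16   0.   ] 0.0188
flip 0
pick 0.3 [-1.441  0.339  0.907  1.632 -0.275  1.305 -2.538]
pick 0.003 [-1.091  0.626  0.458  1.886 -0.403  0.721 -2.45 ]
place 0.3 [ 1.2    0.322 -1.154  1.706  0.304  1.313  0.176]
place 0.003 [ 0.933  0.693 -0.864  1.983  0.734  0.811 -0.165]
lift 0 [0.457 0.059 0.146] [ 0.72   0.349 -1.057  2.036  0.372  0.962 -1.933]
  notilt [ 0.72   0.349 -1.057  2.036  0.372  0.962 -1.933]
lift 0.1 [0.463 0.06  0.176] [ 0.761  0.486 -1.196  1.903  0.46   1.194 -2.021]
  notilt [ 0.716  0.298 -1.038  1.993  0.302  1.015 -1.869]
lift 0.2 [0.472 0.061 0.205] [ 0.734  0.624 -1.281  1.764  0.527  1.417 -2.094]
  notilt [ 0.934  0.47  -1.397  1.936  0.506  1.168 -2.059]
lift 0.3 [0.484 0.063 0.233] [ 0.656  0.711 -1.282  1.619  0.54   1.603 -2.113]
  notilt [ 0.934  0.463 -1.413  1.876  0.488  1.228 -2.041]
lift 0.37 [0.494 0.065 0.252] [ 0.595  0.767 -1.273  1.512  0.545  1.726 -2.122]
  notilt [ 0.831  0.337 -1.221  1.831  0.338  1.211 -1.898]
flip 3.141592653589793
pick 0.3 [ 0.161  0.544 -1.296  1.581  0.528  1.42  -0
[... 190 characters left out ...]
]
lift 0 [0.457 0.059 0.146] [ 0.867  0.481 -1.289  2.033  0.544  1.035  1.05 ]
  notilt [ 0.867  0.481 -1.289  2.033  0.544  1.035  1.05 ]
lift 0.1 [0.463 0.06  0.176] [ 0.74   0.464 -1.16   1.904  0.434  1.182  1.144]
  notilt [ 0.878  0.424 -1.286  1.99   0.465  1.075  1.121]
lift 0.2 [0.472 0.061 0.205] [ 0.758  0.675 -1.347  1.764  0.577  1.448  1.   ]
  notilt [ 0.883  0.387 -1.285  1.937  0.413  1.125  1.169]
lift 0.3 [0.484 0.063 0.233] [ 0.707  0.89  -1.504  1.617  0.699  1.721  0.873]
  notilt [ 0.878  0.372 -1.286  1.877  0.386  1.183  1.196]
lift 0.37 [0.494 0.065 0.252] [ 0.611  0.805 -1.329  1.511  0.58   1.749  0.985]
  notilt [ 0.868  0.373 -1.287  1.83   0.381  1.226  1.204]
```

```bash
python3 - <<'E'
from h import *
np.set_printoptions(precision=3,suppress=True)
gp=np.array([.4435,.3685,0]); 
manip.servo_line(manip.current_tool_pos()+[0,0,.17],vel=.25)
manip.move_pose(gp+UZ*.2,down(-.478))
c=viewer.get_calibration('wrist'); im=viewer.get_image('wrist'); cv2.imwrite('pics/w1.png',im[:,:,::-1])
print(c,manip.current_q(),manip.current_clock(),px(gp+[0,0,.01],c),px([.4674,.356,.01],c))
E
```

```text
{'vfov': 70.67623402625178, 'cx': 321.31131135277496, 'cy': 197.98093400961423, 'eye': array([0.517, 0.33 , 0.398]), 'attitude': array([-0.513,  0.845,  0.132, -0.079])} [-1.272  0.384  0.683  1.757 -0.269  1.096 -2.551] 4.6417 [321.015 170.036] [321.056 150.701]
```

View pics/w1.png

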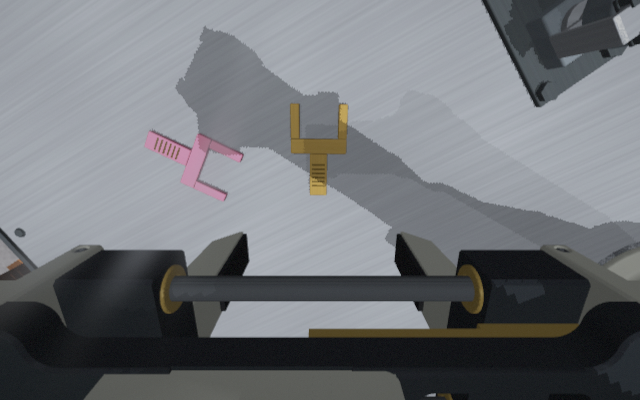

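The wrist view shows the brass gauge square to the tool: handle end at (318,194), prong tips at about (295,103) and (344,103). The pink one, at (195,165), is off to the side.

```bash
python3 - <<'E'
from h import *
np.set_printoptions(precision=4,suppress=True)
c=viewer.get_calibration('wrist')
e=at((318,194.5),.005,c); t=at((319.5,103),.01,c)
d=(t-e)[:2]; L=np.linalg.norm(d); d/=L; yaw=np.arctan2(d[1],d[0])
mid=np.r_[(e+t)[:2]/2,0]; g=mid-.027*np.r_[d,0]
print(L,yaw,mid,g)
assert abs(L-.125)<.008 and np.linalg.norm(g[:2]-[.4435,.3685])<.012
manip.servo_line(g+UZ*.05,down(yaw),vel=.2)
manip.servo_line(g+UZ*.003,vel=.08)
print(manip.current_force())
effector.close(30)
print(manip.current_finger_gap(),manip.current_gripper_force(),manip.current_force())
manip.servo_line(g+UZ*.32,vel=.2)
print(manip.current_finger_gap(),manip.current_force(),manip.current_q(),manip.current_clock())
E
```

```text
0.12631356748191602 -0.4989837506479504 [0.4678 0.3595 0.    ] [0.4441 0.3724 0.    ]
[-0.18    0.3972 -0.3145]
0.00011186735110202883 0.0 [ 0.7353  0.1265 -0.0229]
0.00048133856297601633 [0.1073 0.2506 0.7037] [-1.4704  0.3445  0.9498  1.5965 -0.2849  1.35   -2.5549] 9.45
```

Missed: the gap is zero. I'll look again.

```bash
python3 - <<'E'
from h import *
np.set_printoptions(precision=4,suppress=True)
im=viewer.get_image('wrist');c=viewer.get_calibration('wrist'); t=viewer.get_image('top')
a=np.vstack([im[:260],cv2.resize(t[190:290,140:400],(640,246),interpolation=cv2.INTER_CUBIC)])
cv2.imwrite('pics/w2.png',a[:,:,::-1])
p=manip.current_tool_pos();print(p,R.from_quat(manip.current_tcp_rot()).as_matrix(),px(p,c),px([.4441,.3724,.005],c))
E
```

```text
[0.4437 0.372  0.3191] [[ 0.878  -0.4787 -0.0011]
 [-0.4787 -0.878  -0.0013]
 [-0.0003  0.0016 -1.    ]] [320.8763 221.4869] [320.6952 154.9977]
```

View pics/w2.png

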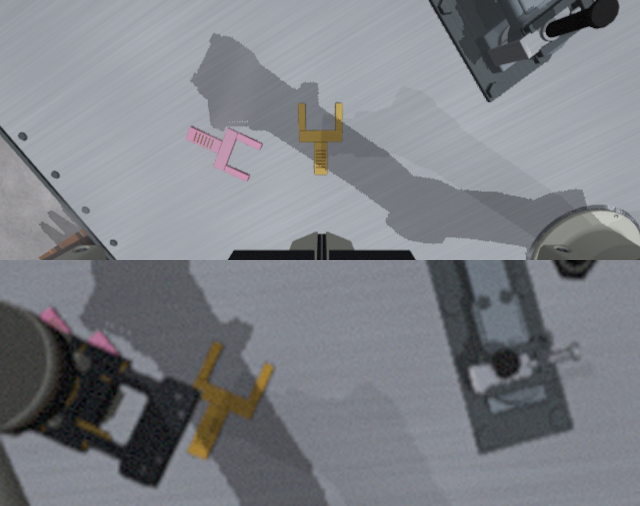

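The gauge has not moved, and both cameras agree on its x and y, so the fingers must have shut above it. I'll go down under force guard and check where the fingertips really are.

```bash
python3 - <<'E'
from h import *
np.set_printoptions(precision=4,suppress=True)
c=viewer.get_calibration('wrist');p=manip.current_tool_pos()
for s in(0,.01,.02,.03): print(s,px(p+UZ*s,c))
g=np.array([.4441,.3724,0]); q=down(-.499)
effector.open_jaws()
manip.servo_line(g+UZ*.006,q,vel=.25)
f0=manip.current_force(); z=.006
print(manip.current_tool_pos(),f0,manip.current_finger_gap())
im=viewer.get_image('wrist');cv2.imwrite('pics/w3.png',im[:,:,::-1])
c=viewer.get_calibration('wrist');print(px(g+[0,0,.01],c))
print(manip.current_clock())
E
```

```text
0 [320.9547 221.532 ]
0.01 [320.9488 226.8436]
0.02 [320.9423 232.6755]
0.03 [320.9351 239.108 ]
[0.4451 0.373  0.0073] [ 0.8956 -0.0567 -0.4236] 0.09145471651108428
[322.5385 223.5097]
12.4667
```

View pics/w3.png

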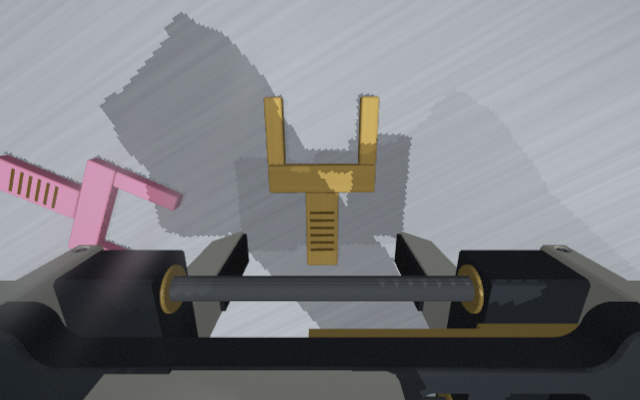

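The gauge sits where calculated: handle at column 322, grip row about 224. The fingertips at (245,237) and (397,237) are 152 px apart for a 91 mm opening, so they are about 27 mm above the nominal TCP. I'll go down in guarded steps.

```bash
python3 - <<'E'
from h import *
np.set_printoptions(precision=4,suppress=True)
g=np.array([.4441,.3724,0]); q=down(-.499)
f0=manip.current_force(); z=.006
while z>-.03:
    z-=.003 if z>-.012 else .0015
    try: manip.servo_line(g+UZ*z,q,vel=.05)
    except manip.PlanningError as e: print('plan',z,e); break
    f=manip.current_force()-f0
    if abs(f[2])>3: print('touch',z,f); break
print(z,manip.current_tool_pos(),manip.current_force())
E
```

```text
-0.030000000000000013 [ 0.444   0.3723 -0.0301] [ 0.9864  0.638  -0.0044]
```

```bash
python3 - <<'E'
from h import *
np.set_printoptions(precision=4,suppress=True)
g=np.array([.4441,.3724,0])
im=viewer.get_image('wrist');cv2.imwrite('pics/w4.png',im[:,:,::-1])
c=viewer.get_calibration('wrist');print(px(g+[0,0,.01],c),px(g,c),c['eye'])
print(manip.current_clock(),manip.current_finger_gap())
E
```

```text
[320.7355 246.2672] [320.7757 239.1362] [0.5158 0.3328 0.1679]
17.0167 0.09164050010160192
```

View pics/w4.png

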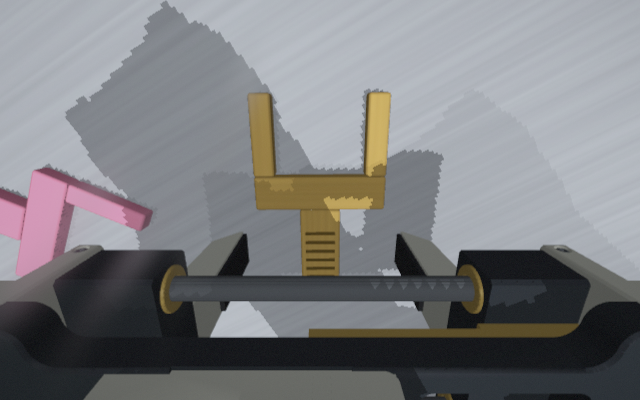

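```bash
python3 - <<'E'
from h import *
np.set_printoptions(precision=4,suppress=True)
g=np.array([.4441,.3724,0]); q=down(-.499)
f0=manip.current_force(); z=-.030
while z>-.042:
    z-=.0015
    manip.servo_line(g+UZ*z,q,vel=.08)
    f=manip.current_force()-f0
    if abs(f[2])>3: print('touch',z,f); break
print(z,manip.current_tool_pos(),manip.current_force())
manip.servo_line(g+UZ*(z+.002),q,vel=.08)
effector.close(30)
print(manip.current_finger_gap(),manip.current_gripper_force(),manip.current_force(),manip.current_clock())
E
```

```text
touch -0.04050000000000001 [-4.3993 -1.8504 17.2782]
-0.04050000000000001 [ 0.4444  0.3726 -0.0388] [-3.7507 -2.568  17.5067]
0.024065437844894295 29.94943231344223 [-0.2838 -0.0854 -0.7777] 20.0833
```

Gripped, gap 24.1 mm. The fingertips touch the table with the reported TCP at about -38.5 mm, so the real tips lie 38.5 mm behind it. I'll allow for that from here on.

```bash
cat >> h.py <<'E'
TO=.0385   # real tips are this far behind the reported TCP
def tp(p,q): # reported TCP for real tip position p
    return np.asarray(p)+R.from_quat(q).apply([0,0,TO])
E
python3 - <<'E'
from h import *
np.set_printoptions(precision=4,suppress=True)
g=np.array([.4441,.3724,0])
manip.servo_line(g+UZ*.26,vel=.3)
print(manip.current_finger_gap(),manip.current_force(),manip.current_clock())
pp=MID-.027*GX; q=down(PY)
manip.move_pose(tp(pp+UZ*.28,q),q)
print(manip.current_tool_pos(),manip.current_finger_gap(),manip.current_clock())
manip.servo_line(tp(pp+UZ*.02,q),q,vel=.25)
manip.servo_line(tp(pp+UZ*.001,q),q,vel=.05)
print(manip.current_force(),manip.current_tool_pos())
effector.open_jaws()
manip.servo_line(tp(pp+UZ*.26,q),q,vel=.3)
print(manip.current_clock(),manip.current_q())
ql=down(YAW)
p,_=grip_pose(0,0,ql); p=tp(p,ql)
for f in (0,np.pi): 
    for h in(.06,0): print(manip.solve_ik(p+UZ*h,down(YAW+f)))
im=viewer.get_image('wrist');c=viewer.get_calibration('wrist');cv2.imwrite('pics/w5.png',im[:,:,::-1])
print({k:px(v,c) for k,v in dict(end=MID-.062*GX+.005*UZ,tip=MID+.062*GX+.01*UZ,cap=O+.012*HY+.198*UZ).items()})
E
```

```text
0.02377506195557219 [-0.6226 -0.2041 -3.9437] 21.225
[ 0.4989 -0.1593  0.2414] 0.023656315369612987 23.9667
[-0.1885 -0.2124 -3.1311] [ 0.4984 -0.1599 -0.0377]
27.8833 [-0.6001  0.3416  1.0585  1.8671 -0.3293  1.1261  0.7698]
[-1.2766  0.5147  1.4376  2.0662 -0.5862  1.08   -0.9594]
[-1.1714  0.5967  1.3152  2.1211 -0.7114  0.984  -0.8656]
[-0.8366  0.1924  0.7635  2.0583 -0.1633  0.9498  1.7506]
[-0.747   0.2924  0.6848  2.1122 -0.2529  0.8165  1.8292]
{'end': array([322.9451, 190.1748]), 'tip': array([323.1129, 104.3025]), 'cap': array([ 325.1194, -106.6745])}
```

View pics/w5.png

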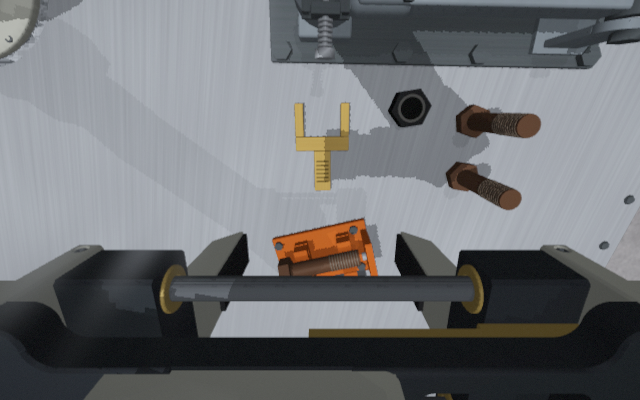

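The gauge lies as planned: predicted handle end (323,190) and prong tips at row 104; seen at (322,189) and row 103. Nut and bolts are untouched. On to the latch: approach, grip and read the forces.

```bash
python3 - <<'E'
from h import *
np.set_printoptions(precision=4,suppress=True)
best=None
for f in (np.pi,0):
    ql=down(YAW+f); print(f)
    for a in (0,.2,.38):
        p,q=grip_pose(a,.014,ql); print(a,manip.solve_ik(tp(p,q),q))
f=np.pi; ql=down(YAW+f)
p,_=grip_pose(0,0,ql); p=tp(p,ql)
manip.move_pose(p+UZ*.12,ql)
manip.servo_line(p+UZ*.045,ql,vel=.2)
im=viewer.get_image('wrist');c=viewer.get_calibration('wrist');cv2.imwrite('pics/w6.png',im[:,:,::-1])
print(px(O+.012*HY+.198*UZ,c),px(O+.012*HY+.165*UZ,c))
print(manip.current_clock(),manip.current_q(),manip.current_force(),manip.current_tool_pos()-p)
E
```

```text
3.141592653589793
0 [-0.7884  0.2933  0.6977  2.1142 -0.2577  0.8167  1.8038]
0.2 [-0.6775  0.365   0.6126  1.8657 -0.204   1.1834  1.7589]
0.38 [-0.5813  0.4821  0.5528  1.6172 -0.1972  1.4933  1.7576]
0
0 [-1.2033  0.5953  1.3161  2.1228 -0.7104  0.983  -0.8963]
0.2 [-1.108   0.7054  1.331   1.8765 -0.623   1.3466 -0.9544]
0.38 [-0.9765  0.8183  1.3081  1.6294 -0.5913  1.6514 -0.9652]
[323.0027 250.8754] [322.7509 228.6493]
29.3833 [-0.8708  0.2284  0.8157  2.0727 -0.2079  0.9202  1.7934] [-0.1001  0.4973 -0.2425] [ 0.0011 -0.0011  0.0459]
```

View pics/w6.png

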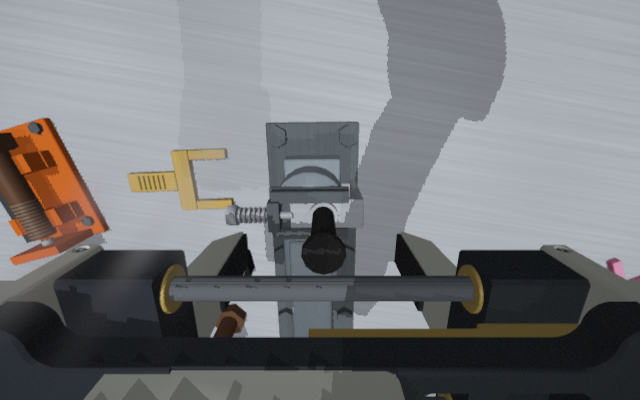

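The cap is at (323,250) against a predicted (323,251). Lowering, gripping, then pulling in small steps.

```bash
python3 - <<'E'
from h import *
np.set_printoptions(precision=4,suppress=True)
ql=down(YAW+np.pi)
p,_=grip_pose(0,0,ql); p=tp(p,ql)
manip.servo_line(p,ql,vel=.1)
print('f',manip.current_force(),manip.current_tool_pos()-p)
effector.close(50)
f0=manip.current_force(); print('gap',manip.current_finger_gap(),manip.current_gripper_force(),f0, f0@HY)
for t in (.004,.008,.011,.0135):
    manip.servo_line(p+t*HY,ql,vel=.03)
    f=manip.current_force(); d=manip.current_tool_pos()-p
    print(t,'Fy',f@HY,'Fx',f@HX,'Fz',f[2],'moved',d@HY,d[2])
    if abs(f@HY)>20: break
print(manip.current_clock(),manip.current_finger_gap())
E
```

```text
f [ 0.0558 -0.2873  0.0273] [ 0.0005 -0.0001  0.0005]
gap 0.024302767483845633 50.00013828277588 [ 0.1203 -1.4638 -0.5312] -1.4634823030730346
0.004 Fy -4.834110425923204 Fx 0.1624442148383528 Fz -1.2083228744722314 moved 0.0030697179264130895 7.855165690906496e-06
0.008 Fy -6.295431431585354 Fx 0.26903780463213955 Fz -0.6591293858497186 moved 0.0066680874291122575 -2.908807762116994e-06
0.011 Fy -6.811735921861158 Fx 0.07280697171063522 Fz -0.8911855900068826 moved 0.009248460758787148 -9.603738427899078e-06
0.0135 Fy -7.970975797071673 Fx 0.5572349951921993 Fz -1.7800123452134857 moved 0.011468927127010687 -1.1367919605903554e-05
32.1417 0.02450697697687023
```

The spring force is as expected, but the 24.3 mm gap is odd for an 18 mm grip. I'll look before lifting.

```bash
python3 - <<'E'
from h import *
w=viewer.get_image('wrist');s=viewer.get_image('scene');t=viewer.get_image('top')
a=cv2.resize(w[180:300,200:440],(800,400),interpolation=cv2.INTER_CUBIC)
c=viewer.get_calibration('scene'); u,v=px(O+.165*UZ,c).astype(int); print(u,v)
b=s[v-20:v+20,u-40:u+40]; b=cv2.resize(b,(400,200),interpolation=cv2.INTER_CUBIC)
c=viewer.get_calibration('top'); u,v=px(O+.165*UZ,c).astype(int)
d=t[v-20:v+20,u-40:u+40]; d=cv2.resize(d,(400,200),interpolation=cv2.INTER_CUBIC)
cv2.imwrite('pics/f1.png',np.vstack([a,np.hstack([b,d])])[:,:,::-1])
E
```

```text
314 158
```

View pics/f1.png

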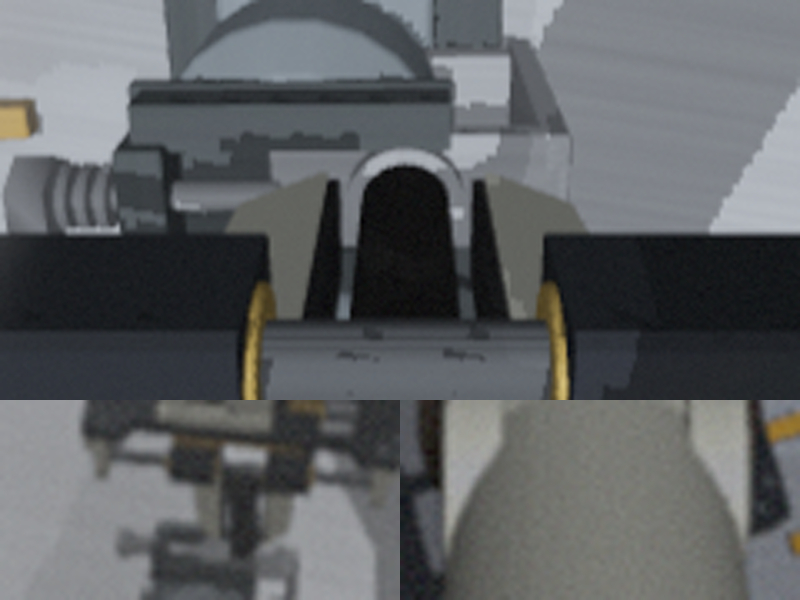

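The view explains the gap. The stem stands centred between the pads, but the 28 mm cap (hidden behind the rod) holds the upper fingers apart, with the pad ends below it. That is a hold on the grip's cap with the pads as a ledge under it. I'll complete the pull, squeeze harder and test with a small lift.

```bash
python3 - <<'E'
from h import *
np.set_printoptions(precision=4,suppress=True)
ql=down(YAW+np.pi)
effector.close(60)
p0=tp(grip_pose(0,0,ql)[0],ql)
def rep(a):
    f=manip.current_force(); d=manip.current_tool_pos()-p0
    print(a,'F',f@HX,f@HY,f[2],'moved',d@HX,d@HY,d[2],'gap',manip.current_finger_gap())
for a,t in((0,.0175),(.01,.0175),(.025,.0175),(.05,.0175)):
    p,q=grip_pose(a,t,ql); manip.servo_line(tp(p,q),q,vel=.04); rep(a)
print(manip.current_clock())
E
```

```text
0 F -0.46843741209453205 -9.890852574191388 -0.3861773324431891 moved -6.154738407117494e-05 0.015029900951455814 -1.1507654749276508e-05 gap 0.023574319345235552
0.01 F 2.65993256810963 -8.897138114156064 -10.510154709521874 moved -0.0003575968376053661 0.014841299960712342 0.0023668594291815503 gap 0.023405987506839473
0.025 F 1.5061802681711027 -8.447829703638014 -9.71157523637267 moved -0.0002801973025518016 0.014790901381863019 0.006767717533044018 gap 0.024165666377973977
0.05 F 2.034476812283259 -9.753493559876182 -9.287315962710432 moved 0.0001421369179140171 0.014730934439677833 0.014182387387473322 gap 0.023630131318819962
33.6167
```

The drawbar is lifting with 9.5 N downward and 9.7 N of spring force, and the hold is steady. Continuing along the arc.

```bash
python3 - <<'E'
from h import *
np.set_printoptions(precision=4,suppress=True)
ql=down(YAW+np.pi)
p0=tp(grip_pose(0,0,ql)[0],ql)
for a in np.arange(.085,.376,.029).tolist()+[.375]:
    p,q=grip_pose(a,.0175,ql); manip.servo_line(tp(p,q),q,vel=.06)
    f=manip.current_force(); fl=R.from_quat(q).apply([0,0,-1])
    print(round(a,3),'F',f@HX,f@HY,f[2],'err',manip.current_tool_pos()-tp(p,q),'gap',manip.current_finger_gap())
    if f[2]>-3: print('lost?');break
manip.sleep(.5)
p1=manip.current_tool_pos();manip.sleep(.5);print(manip.current_tool_pos()-p1,manip.current_force(),manip.current_clock())
s=viewer.get_image('scene');c=viewer.get_calibration('scene');u,v=px(O+.15*UZ,c).astype(int)
b=s[v-50:v+70,u-70:u+70]
cv2.imwrite('pics/f2.png',cv2.resize(b,None,fx=5,fy=5,interpolation=cv2.INTER_CUBIC)[:,:,::-1])
# predicted picture places (crop px) of drawbar top centreline at the coupler, for several angles
for a in(0,.3,.36,.4):
    r=R.from_rotvec(a*HY);H=O+.3*HX+.1*UZ
    print(a,[(px(H+r.apply(x),c)-[u-70,v-50])*5 for x in(-.3*HX+.019*UZ,-.15*HX+.018*UZ)])
E
```

```text
0.085 F 2.2009054407837336 -9.430890918529537 -9.290514611477512 err [-0.0003 -0.003  -0.0009] gap 0.023947081901726418
0.114 F 1.3521200202565036 -8.314702784830546 -9.461818622923023 err [-0.0004 -0.0031 -0.0009] gap 0.023863643047982983
0.143 F 1.0112119585085497 -9.755623686436845 -9.97134951208745 err [-0.0005 -0.0031 -0.001 ] gap 0.02372066444120838
0.172 F 0.8342625713532728 -9.088571650433362 -8.992945258080752 err [-0.0007 -0.0031 -0.001 ] gap 0.02378742794260483
0.201 F 0.02916934872503152 -9.648197580779794 -8.191421384290017 err [-0.0008 -0.0032 -0.0011] gap 0.023984800624352792
0.23 F -1.005642111209002 -8.8340139580972 -8.596759088826156 err [-0.0009 -0.0033 -0.0011] gap 0.023980001165006728
0.259 F -1.6518340868564574 -9.187884012338564 -8.509621652726162 err [-0.0011 -0.0033 -0.0012] gap 0.023640865686637397
0.288 F -2.743248460770105 -9.709454818699228 -8.346722065842805 err [-0.0012 -0.0034 -0.0012] gap 0.023565689967048796
0.317 F -2.1207026638322475 -9.402471282343056 -7.270005921800347 err [-0.0013 -0.0034 -0.0011] gap 0.023837378046846276
0.346 F -2.9781771020952155 -8.900856669300552 -7.560913824479742 err [-0.0014 -0.0035 -0.0011] gap 0.023795598079367142
0.375 F -4.0146638086546895 -9.609538820607908 -6.0008090869403405 err [-0.0016 -0.0035 -0.001 ] gap 0.02359631139265345
0.375 F -4.132683075768716 -10.03994071800848 -7.48319246477976 err [-0.0017 -0.0035 -0.0012] gap 0.02376654228736572
[-0. -0.  0.] [-1.5863 -9.4492 -6.7708] 38.1083
0 [array([352.3486, 285.9377]), array([316.61 , 466.298])]
0.3 [array([348.1655, 207.0997]), array([312.7566, 434.159 ])]
0.36 [array([346.5241, 194.9639]), array([311.5613, 430.1124])]
0.4 [array([345.2738, 187.647 ]), array([310.6867, 427.894 ])]
```

The arm is still, carrying 7 N of drawbar weight and 9.5 N of spring force, at about 0.37 rad and 38 s. Handing in.

```bash
python3 -c "
from bench import manip
print(manip.hand_in())"
```

```text
the job is handed in; nothing more can be done
None
```

I handed the job in at about 38 s: the brass gauge lies midway with its mouth facing the ball, and the arm is holding the drawbar still at about 0.37 rad with the latch pulled. The fingers hold the latch grip by its cap rather than the stem, and I took the lift angle from arm position and force readings, having used up my picture views.

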